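Find where the cartridge dispenser's lever firms up and set the rider to it

TASK

Check how much is left in the part-used cartridge in the bench dispenser: push the lever forward by its T grip until the resistance firms up, because the plunger has met the cartridge's piston, and leave it there without forcing it. Then note how far it travelled by sliding the rider along the gauge rod until it just touches the lug on the ram, without pushing the ram back off the piston, and leave everything else on the bench where it is.

Things in the scene. Friction and masses are not known exactly. Their poses are not given: they have to be found in the camera images.
- dispenser: Bench cartridge dispenser, fixed; grey base plate 150 x 500 x 12 mm, long side along its y. Origin on the bench under the lever's pivot; z up; y = direction in which the ram advances; -x = side of the gauge rod. The ram (steel rod with plunger disc) runs along y at x = 0, 90 mm above the bench. The rear guide bracket at y = -127 mm is 102 mm high, the post of the front plate at y = 325 mm 127 mm.
- lever: Lever, hinged low; origin on the pivot, 30 mm above the dispenser's origin; pivot axis along x. Parked at the start: leans back 0.65 rad towards the dispenser's -y. Pushed forward (+y) it goes up to 0.75 rad, just past upright; its toothed sector drives the ram 60 mm per rad. No return spring: it stays where it is left, save a slight spring back (under 5 mm at the ram) once it bears.
- lever_grip (a point): Centre of the black T grip, a round bar 25 mm thick, 100 mm long along the dispenser's x, 200 mm from the pivot; centre 189 mm above the bench parked, 230 mm upright. Free space behind and above. It takes 6 to 11 N in free travel; once the plunger bears, about 1 N more per further mm. Over some 22 N in all is forcing it and squeezes sealant past the piston.
- ram: Ram: steel rod, plunger disc and lug in one, sliding along the dispenser's y, driven by the lever; origin at the dispenser's when parked, axes as the dispenser's. It takes 22 N at the rod to slide it, so it holds itself against the piston with up to that force; pushing the rider against the lug with over about 18 N takes it off the piston.
- lug_face (a point): Centre of the front (+y) face of the ram's lug, a steel bar 8 mm thick, 22 mm high, 90 mm above the bench, reaching from the ram to the gauge rod, which passes through it. The point lies on the gauge rod's axis, 19 mm ahead of the dispenser's origin when parked, and advances with the ram.
- rider_face (a point): Rear (-y) face of the rider, on the gauge rod's axis: the face that is to touch the lug. The rider is a dark steel block 28 (x) x 24 (y) x 28 mm high on the gauge rod, ahead (+y) of the lug, 75 to 125 mm ahead of the parked lug's face at the start. It slides along y with 2.5 N of friction and stays where left. Gauge rod: 10 mm thick, 70 mm to the -x side of the ram, posts at y = -55 and 187 mm.
- rider_tab (a point): Centre of the rider's upright thumb tab, 24 mm wide (x) and 10 mm thick (y), rising from 104 to 142 mm above the bench; the point is 124 mm above the bench and 14 mm ahead (+y) of the rider's rear face. The cartridge beside it starts 45 mm away in x and is 114 mm high.
- cartridge: White opaque cartridge, 49 mm thick, 215 mm long, capped, lying fixed in the cradle along y; its origin is the dispenser's. Its open rear end is 105 mm ahead (+y) of that. The follower piston inside is part of it and unseen: the plunger meets it after 12 to 36 mm of ram travel, differently each time. Pressing stiffens by 10 N per mm at the plunger.
- nozzle_a: Bystander: white cone nozzle standing on its foot, 25 mm wide, 85 mm high; origin at the foot.
- nozzle_b: Bystander: another such nozzle; origin at the foot.
- shaper: Bystander: flat black silicone shaper lying on the bench, 118 x 34 x 10 mm; origin under its middle.
- pick: Bystander: steel pick lying on the bench, 170 mm long, 11 mm thick; origin under its middle.
- tape: Bystander: roll of paper tape lying flat, 90 mm wide, 25 mm high; origin under its centre.
- spare: Bystander: white spare cartridge standing upright, 49 mm wide, 250 mm high with its cap; origin under its centre.
- capjar: Bystander: small glass jar with a steel lid, 60 mm wide, 75 mm high; origin under its centre.

How it is judged:
By the outcome, as a careful person would: the job done as asked, in the order asked, and still so for the second after the job is handed in, with the robot touching nothing.
It also fails if it takes over 67 s, if anything falls off the work surface, if the arm or the gripper's body presses on something with over 40 N, if the wrist force passes 120 N, or if a joint passes its speed limit or range.

ROBOT

A 6-joint arm with a two-finger parallel gripper is mounted at the origin on the work surface. World frame = base frame: x ahead of the robot, y to its left, z up, the work surface at z = 0. Lengths are in m, angles in rad, forces in N, time in s.
With the tool pointing down it reaches from about 0.25 to 0.775 m from the base axis. Payload 4 kg.
Tool frame: the origin (TCP) lies where the fingers leave the gripper's body, on its centre line; the fingertips stand 97 mm ahead of it and the grasp point (between the pads) lies 78 mm ahead of it; z points along the fingers, x is the direction in which the jaws open and shut, and the axes are right-handed (so a half turn about z gives the same grasp; the last joint's range is limited). The gripper opens to 94 mm and grips with 3 to 60 N. Pads are 16 mm wide; open, the fingers measure 119 mm over their backs; the gripper's body (75 mm by 177 mm) begins 78 mm behind the grasp point.
Start: joints at [1.182, 0.087, 1.371, -0, 1.684, -0.103], TCP at [0.155, 0.528, 0.303] pointing down, gripper open.
Joint ranges: [-3.1, 3.1], [-0.76, 2.03], [0.27, 2.55], [-1.08, 4.22], [0.17, 2.65], [-2.57, 2.57]. Speed limits (rad/s): [2.79, 2.79, 3.14, 3.14, 3.14, 3.14].

INTERFACE

Orientations are given as [roll, pitch, yaw] about the fixed x, y, z axes, in that order (R = Rz(yaw) Ry(pitch) Rx(roll)).
In Python, from bench import * gives the robot as it stands.
- The arm moves only by the tool jog_arm, never from a script. Its argument "moves" is a list of rows, each a list of 7 numbers: the turn, a rotation vector about the world's x, y, z in rad, then the shift along the world's x, y, z in mm, then the finger opening in mm, from 0 to 94. In form: [[rx, ry, rz, tx, ty, tz, fingers], ...]. A call has 1 to 12 rows; each row shifts and turns the commanded pose from where the row before left it; what a row does not reach is not made up. A row lasts 1/8 s, in which the tool goes at most 62.5 mm and 10.7 degrees, less where a joint would pass 70% of its speed; a pose out of reach is approached as far as the arm can. A call is refused whole if a number of a shift passes 62.5 or a number of a turn 0.188, either way. A call with a gripper value outside its range is refused whole. The fingers move at their own pace and stop on an object; the grip force is fixed at half the most. Time passes only in rows, so rows that do not move let the fingers close. It gives the time, the measured TCP pose, the force and the opening at its end, in the units of the state.
- get_obs(): the state, without advancing time (a new reading comes with each control period).
- snapshot(name): name is "scene" or "top" or "wrist"; returns the picture (400x640x3 uint8, red, green, blue); there is no depth.
- get_calibration(name): a dict with "camera_matrix" (3x3 intrinsics, pixels), "R" (3x3) and "t" (3): a world point X has camera coordinates R X + t. Camera axes: x right, y down, z forward; pixel columns grow to the right and rows downward; lengths in m; the calibration is good to about 2 mm. A picture is of the moment at which its call begins: read the wrist's pose just before it. get_calibration takes no time and is no camera call; for the wrist camera it gives the pose at the moment of the call.
- close_job(): hands the job in, once; it reports no verdict.
Trained networks look in the newest picture that a camera, given by its name, has taken for a name from the list of things; names that differ only in an ending like _2 or _b are one class to them, and where a whole thing is asked for, a point or a joint stands for the part that bears it (a point fixed in the world has none). Each returns a list of dicts, best first, with "conf" (0 to 1); they miss things now and then, are a little off and sometimes report something else, mostly with a low value. They report only what shows in the picture. A call takes as long as a camera call.
- look_for(label, camera): "bbox" ([left, top, right, bottom] in pixels, round what is visible of it).
The state is a dict: "time": time; "joint_positions": joint angles; "qvel": joint speeds; "joint_torque": joint torques, N m; "tool_pos": TCP position; "ee_rot": TCP orientation; "wrist_force": force on the tool from outside, world axes, zero at the start; "wrist_torque": the same for the moment, N m; "width": finger opening in m.
Only numpy, scipy, OpenCV 4.12 (cv2) and the standard library are available. Lean on these libraries where they do the work, as an engineer would, in place of code of your own. Each camera call takes 0.05 s, during which the arm holds its last target.

## Working session

There is one attempt and no reset: what is moved stays moved. The work goes in short steps, Python scripts to look and compute and a tool call to move; the robot and the scene stay as the last step left them, time stands still between calls to the robot, and variables do not carry over. Pictures are saved under pics/ and viewed, and the job is handed in when it is done.

Besides the shell and the picture viewer there is one more tool, called after "Request:" as name(argument=value, ...), one argument or row to a line, values as JSON. jog_arm: Moves the arm, as the interface text tells. Its arguments: {"type":"object","properties":{"moves":{"type":"array","items":{"type":"array","items":{"type":"number"}}}},"required":["moves"]}

```bash
ls; mkdir -p pics; python3 - <<'E'
from bench import *
import cv2
for n in ["scene","top","wrist"]:
    im=snapshot(n); cv2.imwrite(f"pics/{n}0.png",im[:,:,::-1])
    c=get_calibration(n); print(n,c)
    for l in ["lever_grip","lug_face","rider_face","rider_tab","dispenser"]:
        print(l,look_for(l,n)[:2])
o=get_obs();print(o)
E
```

```text
pics
scene {'camera_matrix': array([[472.01577288,   0.        , 322.40352982],
       [  0.        , 472.01577288, 192.85844923],
       [  0.        ,   0.        ,   1.        ]]), 'R': array([[ 0.58235881,  0.81289107,  0.00814401],
       [ 0.56838754, -0.39999217, -0.71898669],
       [-0.58120032,  0.42333719, -0.69497612]]), 't': array([-0.42430572, -0.17802492,  1.55754342])}
lever_grip [{'bbox': [200.1, 214.7, 271.5, 262.0], 'conf': 0.96}]
lug_face [{'bbox': [187.8, 215.0, 309.0, 277.8], 'conf': 0.7}, {'bbox': [198.1, 215.8, 272.8, 261.0], 'conf': 0.55}]
rider_face [{'bbox': [284.7, 190.1, 300.3, 215.8], 'conf': 0.69}]
rider_tab [{'bbox': [286.2, 193.8, 300.9, 214.0], 'conf': 0.79}]
dispenser [{'bbox': [188.4, 178.1, 385.0, 307.4], 'conf': 0.62}]
top {'camera_matrix': array([[368.04325307,   0.        , 315.90230325],
       [  0.        , 368.04325307, 201.25323514],
       [  0.        ,   0.        ,   1.        ]]), 'R': array([[-0.02884698, -0.99952619,  0.01073517],
       [-0.98505572,  0.02660169, -0.17016925],
       [ 0.16980305, -0.01548361, -0.98535637]]), 't': 
[... 881 characters left out ...]
 []
rider_tab []
dispenser []
{'time': 0.9, 'joint_positions': array([ 1.18190319e+00,  8.71682958e-02,  1.37068598e+00,  2.48020127e-05,
        1.68361449e+00, -1.03144809e-01]), 'qvel': array([-0.0009518 ,  0.00055055,  0.00010023,  0.00169769, -0.00033719,
       -0.00017592]), 'joint_torque': array([ 1.61572272e-03, -3.40028572e+01, -3.02600062e+01,  7.20835919e-02,
        2.36515078e-02,  1.55073701e-05]), 'tool_pos': array([0.15505584, 0.52769705, 0.30273035]), 'ee_rot': array([-3.14158090e+00, -1.25768950e-04,  1.28505079e+00]), 'wrist_force': array([ 0.55049442, -0.2017357 , -0.0151809 ]), 'wrist_torque': array([-0.01590596, -0.0511163 ,  0.01633529]), 'width': 0.09396292575267479}
```

View pics/scene0.png

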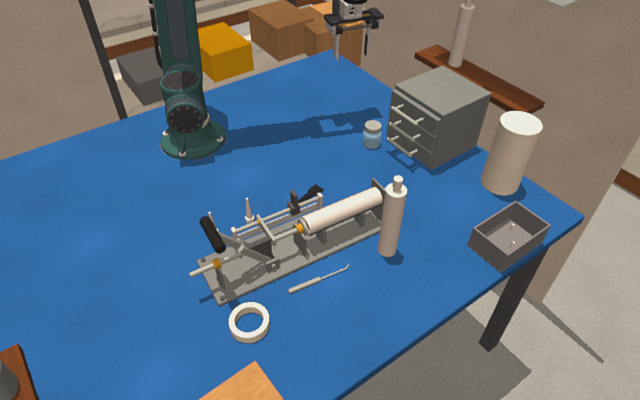

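View pics/top0.png

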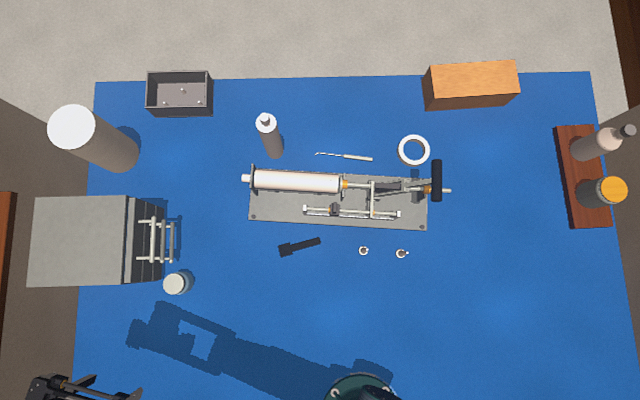

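```bash
python3 - <<'E'
import cv2
a=cv2.imread('pics/scene0.png')[160:320,170:400]; cv2.imwrite('pics/scene0z.png',cv2.resize(a,None,fx=3.4,fy=3.4,interpolation=2))
a=cv2.imread('pics/top0.png')[130:250,230:460]; cv2.imwrite('pics/top0z.png',cv2.resize(a,None,fx=3.4,fy=3.4,interpolation=2))
E
```

```text
(no output)
```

View pics/scene0z.png

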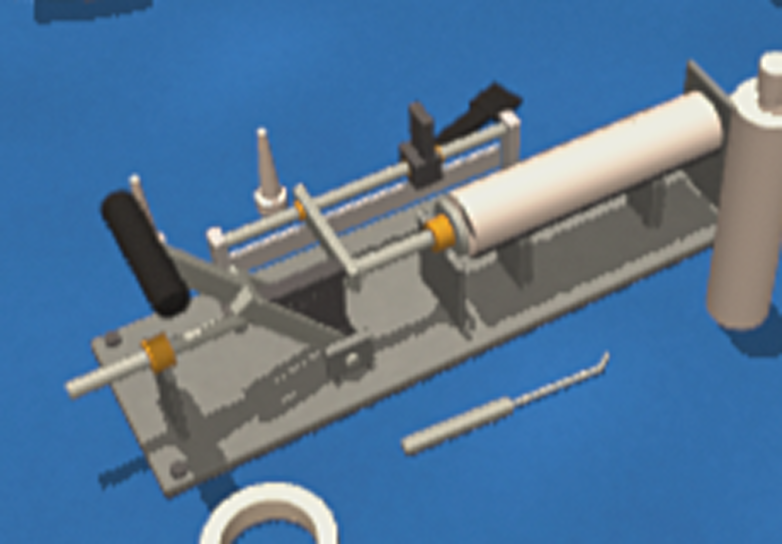

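View pics/top0z.png

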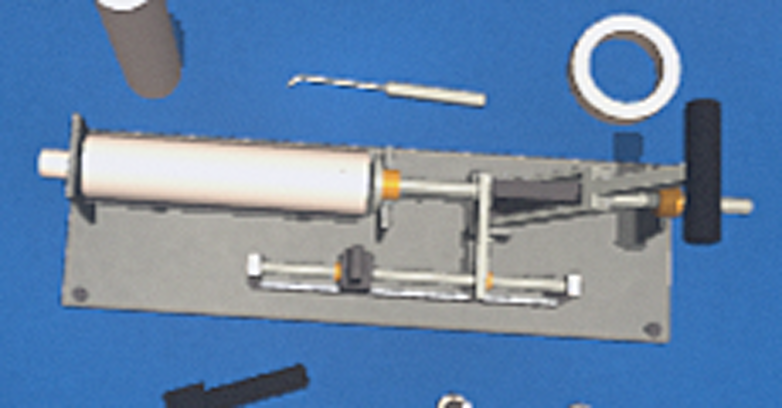

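The lever (black T grip near top px (437,180), scene px (213,234)) is at the right in the top view. The dispenser's +y runs roughly along world +y, and the gauge rod is on the robot side. I'll fit the dispenser pose next.

```bash
cat > h.py <<'E'
from bench import *
import numpy as np, cv2
from scipy.optimize import least_squares
def proj(c,X):
    p=c["camera_matrix"]@(c["R"]@np.asarray(X,float)+c["t"]); return p[:2]/p[2]
def D2W(P,X):
    a=P[2]; return np.array([P[0]+np.cos(a)*X[0]-np.sin(a)*X[1],P[1]+np.sin(a)*X[0]+np.cos(a)*X[1],X[2]])
E
cat > fit.py <<'E'
from h import *
T=get_calibration("top");S=get_calibration("scene")
g=200*np.sin(.65)
def pts(q):
    zp,x0,y0,rf=q[3:]*1e-0
    gr=[0,-g,189]; 
    return [(T,gr,(703,170)),(S,gr,(145,252)),(T,[-70,187,zp],(254,264)),(T,[-70,-55,zp],(573,285)),
    (S,[-70,187,zp],(510,118)),(S,[-70,-55,zp],(215,237)),(T,[0,105,114.5],(372,182)),
    (T,[x0-75,y0-250,12],(668,340)),(S,[x0+75,y0-250,12],(165,488)),(S,[x0-75,y0-250,12],(93,343)),(T,[x0-75,y0+250,12],(63,303)),
    (T,[-70,rf+14,142],(358,252)),(S,[-70,rf+14,142],(417,108)),(T,[-70,19,101],(484,282))]
def res(q):
    P=q[:3]*[1e-3,1e-3,1]; r=[]
    for c,X,z in pts(q):
        o=(230,130) if c is T else (170,160)
        r+=list(proj(c,D2W(P,np.array(X)*1e-3))-(np.array(z)/3.4+o))
    return np.array(r)
s=least_squares(res,[480,-150,0,105,-20,100,110],x_scale=[10,10,.05,10,10,10,10],loss='soft_l1')
print(s.x.round(3)); print(s.fun.reshape(-1,2).round(1) if 0 else res(s.x).reshape(-1,2).round(1))
P=s.x[:3]*[1e-3,1e-3,1]
for n,X in dict(grip=[0,-g,189],lug=[-70,19,90],tab=[-70,s.x[6]+14,124],pivot=[0,0,30]).items(): print(n,D2W(P,np.array(X)*1e-3).round(4))
E
python3 fit.py
```

```text
[ 5.87909e+02 -6.38370e+01 -8.80000e-02  9.64830e+01 -2.28950e+01
  9.66320e+01  9.72260e+01]
[[ 0.1  0.5]
 [-0.5 -0.2]
 [ 0.2  0.4]
 [ 0.5 -0.2]
 [-0.5  0.1]
 [ 0.1  0. ]
 [-0.8 -1.7]
 [ 0.6 -0.1]
 [ 0.4  0.8]
 [-0.8 -1.2]
 [-1.  -0. ]
 [ 0.2  2.9]
 [ 0.6  0.6]
 [-1.8 -1.3]]
grip [ 0.5773 -0.1844  0.189 ]
lug [ 0.5198 -0.0388  0.09  ]
tab [0.5279 0.0531 0.124 ]
pivot [ 0.5879 -0.0638  0.03  ]
```

Request:
jog_arm(
  moves=[
    [0, 0, 0, 0, 0, 40, 0],
    [0, 0, 0, 0, 0, 40, 0],
    [0, 0, -0.086, 26, -47, 0, 0],
    [0, 0, -0.086, 26, -47, 0, 0],
    [0, 0, -0.086, 26, -47, 0, 0],
    [0, 0, -0.086, 26, -47, 0, 0],
    [0, 0, -0.086, 26, -47, 0, 0],
    [0, 0, -0.086, 26, -47, 0, 0],
    [0, 0, -0.086, 26, -47, 0, 0],
    [0, 0, -0.086, 26, -47, 0, 0],
    [0, 0, -0.086, 26, -47, 0, 0],
    [0, 0, -0.086, 26, -47, 0, 0],
  ],
)

```text
time: 2.4
tool_pos: [0.4155, 0.056, 0.383]
ee_rot: [3.141, -0.001, 0.422]
wrist_force: [-0.3, 0.5, -0.2]
width: 0.0009
```

Request:
jog_arm(
  moves=[
    [0, 0, -0.086, 26, -47, 0, 0],
    [0, 0, -0.086, 26, -47, 0, 0],
    [0, 0, -0.086, 26, -47, 0, 0],
    [0, 0, -0.086, 26, -47, 0, 0],
    [0, 0, -0.086, 26, -47, 0, 0],
    [0, 0, -0.086, 26, -47, 0, 0],
    [0, 0, 0, 0, 0, 0, 0],
    [0, 0, 0, 0, 0, 0, 0],
  ],
)

```text
time: 3.4
tool_pos: [0.5709, -0.224, 0.3825]
ee_rot: [-3.141, 0.001, -0.091]
wrist_force: [-0.3, -0.0, 0.9]
width: 0.0003
```

```bash
python3 - <<'E'
from h import *
im=snapshot("wrist"); cv2.imwrite("pics/w1.png",im[:,:,::-1]); c=get_calibration("wrist")
P=[.5879,-.0638,-.088]
for X in [[-.05,-.121,.189],[.05,-.121,.189],[0,-.121,.189],[-.07,-.055,.0965],[-.07,.187,.0965],[-.07,.019,.101],[-.07,.111,.142]]: print(X,proj(c,D2W(P,np.array(X))).round(1))
E
```

```text
[-0.05, -0.121, 0.189] [275.4 166.1]
[0.05, -0.121, 0.189] [377.6 165.9]
[0, -0.121, 0.189] [326.5 166. ]
[-0.07, -0.055, 0.0965] [269.3 104.5]
[-0.07, 0.187, 0.0965] [ 258.  -143.3]
[-0.07, 0.019, 0.101] [265.5  36.7]
[-0.07, 0.111, 0.142] [251.8 -86.8]
```

View pics/w1.png

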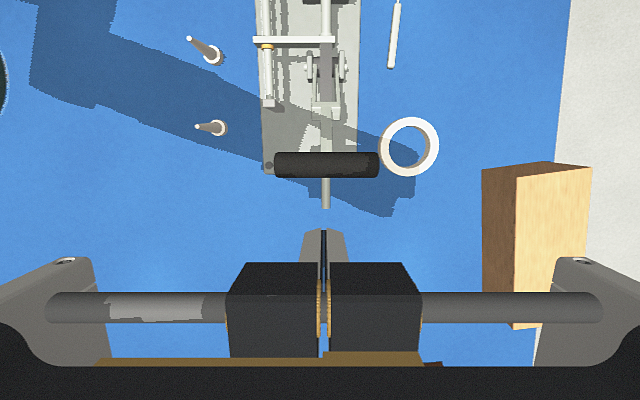

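The prediction matches the image (grip at px (326,165), lug at row ~40). I'll descend behind the grip.

Request:
jog_arm(
  moves=[
    [0, 0, 0, 2, 0, -43, 0],
    [0, 0, 0, 1, 0, -43, 0],
    [0, 0, 0, 0, 0, -42, 0],
    [0, 0, 0, 0, 0, 0, 0],
    [0, 0, 0, 0, 0, 0, 0],
  ],
)

```text
time: 4.08
tool_pos: [0.5745, -0.2237, 0.2576]
ee_rot: [3.14, -0.004, -0.09]
wrist_force: [0.4, -0.0, 1.6]
width: 0.0004
```

Request:
jog_arm(
  moves=[
    [0, 0, 0, 1, 5, 0, 0],
    [0, 0, 0, 0, 5, 0, 0],
    [0, 0, 0, 1, 5, 0, 0],
    [0, 0, 0, 0, 0, 0, 0],
  ],
)

```text
time: 4.58
tool_pos: [0.5762, -0.2088, 0.255]
ee_rot: [3.141, -0.0, -0.09]
wrist_force: [1.0, -0.1, 0.1]
width: 0.0005
```

Request:
jog_arm(
  moves=[
    [0, 0, 0, 0.2, 2, 0, 0],
    [0, 0, 0, 0.2, 2, 0, 0],
  ],
)

```text
time: 4.82
tool_pos: [0.5764, -0.2053, 0.2546]
ee_rot: [-3.141, 0.0, -0.091]
wrist_force: [0.1, -0.1, -0.4]
width: 0.0004
```

Request:
jog_arm(
  moves=[
    [0, 0, 0, 0.2, 2, 1, 0],
    [0, 0, 0, 0.2, 2, 1, 0],
  ],
)

```text
time: 5.08
tool_pos: [0.5766, -0.2034, 0.2558]
ee_rot: [3.137, 0.001, -0.093]
wrist_force: [1.2, -6.9, -3.5]
width: 0.0006
```

Request:
jog_arm(
  moves=[
    [0, 0, 0, 0.2, 2, 1.5, 0],
    [0, 0, 0, 0.2, 2, 1.5, 0],
  ],
)

```text
time: 5.32
tool_pos: [0.5769, -0.1996, 0.2589]
ee_rot: [3.137, 0.001, -0.093]
wrist_force: [0.7, -6.5, -4.3]
width: 0.0004
```

Request:
jog_arm(
  moves=[
    [0, 0, 0, 0.3, 3.3, 2.3, 0],
    [0, 0, 0, 0.3, 3.3, 2.2, 0],
    [0, 0, 0, 0.3, 3.3, 2.2, 0],
    [0, 0, 0, 0.3, 3.4, 2.1, 0],
    [0, 0, 0, 0.3, 3.4, 2.0, 0],
    [0, 0, 0, 0.3, 3.5, 2.0, 0],
  ],
)

```text
time: 6.08
tool_pos: [0.5786, -0.1799, 0.2726]
ee_rot: [3.135, 0.0, -0.094]
wrist_force: [-0.8, -7.3, -0.3]
width: 0.0003
```

Request:
jog_arm(
  moves=[
    [0, 0, 0, 0.2, 1.8, 1, 0],
    [0, 0, 0, 0.2, 1.8, 1, 0],
  ],
)

```text
time: 6.32
tool_pos: [0.579, -0.1764, 0.2747]
ee_rot: [3.135, 0.0, -0.094]
wrist_force: [-1.6, -8.2, 0.1]
width: 0.0008
```

Request:
jog_arm(
  moves=[
    [0, 0, 0, 0.2, 1.8, 0.9, 0],
    [0, 0, 0, 0.2, 1.8, 0.9, 0],
  ],
)

```text
time: 6.58
tool_pos: [0.5793, -0.173, 0.2767]
ee_rot: [3.135, 0.0, -0.094]
wrist_force: [-2.4, -8.2, -0.4]
width: 0.0006
```

Request:
jog_arm(
  moves=[
    [0, 0, 0, 0.1, 1.8, 0.9, 0],
    [0, 0, 0, 0.1, 1.8, 0.9, 0],
  ],
)

```text
time: 6.82
tool_pos: [0.5796, -0.1694, 0.2787]
ee_rot: [3.135, -0.0, -0.094]
wrist_force: [-2.3, -8.6, 0.8]
width: 0.001
```

Request:
jog_arm(
  moves=[
    [0, 0, 0, 0.1, 1.8, 0.9, 0],
    [0, 0, 0, 0.1, 1.8, 0.9, 0],
  ],
)

```text
time: 7.08
tool_pos: [0.5799, -0.1658, 0.2806]
ee_rot: [3.135, -0.001, -0.094]
wrist_force: [-0.7, -8.7, 0.1]
width: 0.0004
```

Request:
jog_arm(
  moves=[
    [0, 0, 0, 0.1, 1.8, 0.8, 0],
    [0, 0, 0, 0.1, 1.8, 0.8, 0],
  ],
)

```text
time: 7.32
tool_pos: [0.5801, -0.1623, 0.2824]
ee_rot: [3.135, -0.001, -0.094]
wrist_force: [-1.0, -8.4, 1.2]
width: 0.0005
```

Request:
jog_arm(
  moves=[
    [0, 0, 0, 0.1, 1.8, 0.8, 0],
    [0, 0, 0, 0.1, 1.8, 0.8, 0],
  ],
)

```text
time: 7.58
tool_pos: [0.5804, -0.1587, 0.2841]
ee_rot: [3.135, -0.002, -0.094]
wrist_force: [-0.6, -9.3, 1.4]
width: 0.0003
```

Request:
jog_arm(
  moves=[
    [0, 0, 0, 0.1, 1.8, 0.7, 0],
    [0, 0, 0, 0.1, 1.8, 0.7, 0],
  ],
)

```text
time: 7.82
tool_pos: [0.5807, -0.1556, 0.2855]
ee_rot: [3.133, -0.002, -0.095]
wrist_force: [-1.4, -10.3, 1.1]
width: 0.0004
```

Request:
jog_arm(
  moves=[
    [0, 0, 0, 0.1, 1.8, 0.7, 0],
  ],
)

```text
time: 7.95
tool_pos: [0.5808, -0.1542, 0.2862]
ee_rot: [3.132, -0.002, -0.095]
wrist_force: [-0.2, -12.4, 0.0]
width: 0.0003
```

Request:
jog_arm(
  moves=[
    [0, 0, 0, 0.1, 1.8, 0.7, 0],
  ],
)

```text
time: 8.07
tool_pos: [0.5809, -0.1527, 0.2867]
ee_rot: [3.132, -0.002, -0.095]
wrist_force: [0.3, -13.1, -0.2]
width: 0.0004
```

Request:
jog_arm(
  moves=[
    [0, 0, 0, 0.1, 1.5, 0.5, 0],
  ],
)

```text
time: 8.2
tool_pos: [0.581, -0.1516, 0.2872]
ee_rot: [3.131, -0.002, -0.096]
wrist_force: [0.4, -13.6, -0.6]
width: -0.0
```

Request:
jog_arm(
  moves=[
    [0, 0, 0, 0, 0, 0, 0],
  ],
)

```text
time: 8.32
tool_pos: [0.581, -0.1515, 0.2872]
ee_rot: [3.131, -0.002, -0.095]
wrist_force: [-1.2, -11.7, -0.3]
width: 0.0008
```

Request:
jog_arm(
  moves=[
    [0, 0, 0, 0.1, 1.5, 0.5, 0],
  ],
)

```text
time: 8.45
tool_pos: [0.5811, -0.1505, 0.2877]
ee_rot: [3.13, -0.002, -0.096]
wrist_force: [0.0, -13.8, -1.0]
width: 0.0004
```

Request:
jog_arm(
  moves=[
    [0, 0, 0, 0.1, 1.5, 0.5, 0],
  ],
)

```text
time: 8.57
tool_pos: [0.5812, -0.1493, 0.2882]
ee_rot: [3.13, -0.002, -0.096]
wrist_force: [-0.6, -15.2, -0.2]
width: 0.0003
```

Resistance has firmed from about 8 to about 14 N tangential, clearly bearing. I'll back off.

Request:
jog_arm(
  moves=[
    [0, 0, 0, -0.2, -3, 0, 0],
    [0, 0, 0, -0.5, -6, 0, 0],
    [0, 0, 0, -1, -12, 0, 0],
    [0, 0, 0, -2, -20, 0, 0],
    [0, 0, 0, 0, 0, 50, 0],
    [0, 0, 0, 0, 0, 50, 0],
    [0, 0, 0, 0, 0, 0, 0],
  ],
)

```text
time: 9.45
tool_pos: [0.5782, -0.186, 0.3935]
ee_rot: [3.138, -0.01, -0.092]
wrist_force: [-0.6, -0.7, -0.2]
width: 0.0004
```

```bash
python3 - <<'E'
from h import *
print(get_obs()["tool_pos"],get_obs()["ee_rot"],get_obs()["wrist_force"])
for n in ["scene","top","wrist"]:
    im=snapshot(n); cv2.imwrite(f"pics/{n}2.png",im[:,:,::-1]); c=get_calibration(n)
    P=[.5879,-.0638,-.088]
    for r in (16,20): print(n,[proj(c,D2W(P,np.array([x,.019+r*1e-3,.101]))).round(1) for x in (-.07,-.03)])
a=cv2.imread('pics/scene2.png')[160:320,170:400]; cv2.imwrite('pics/scene2z.png',cv2.resize(a,None,fx=3.4,fy=3.4,interpolation=2))
a=cv2.imread('pics/top2.png')[130:250,230:460]; cv2.imwrite('pics/top2z.png',cv2.resize(a,None,fx=3.4,fy=3.4,interpolation=2))
E
```

```text
[ 0.57820607 -0.18603712  0.39349609] [ 3.13827071 -0.01039461 -0.09160125] [-0.64840944 -0.74386033 -0.22590343]
scene [array([266.8, 214.9]), array([273.9, 225.2])]
scene [array([268.2, 214.3]), array([275.4, 224.6])]
top [array([364.3, 211.3]), array([364.9, 195.9])]
top [array([362.7, 211.2]), array([363.3, 195.9])]
wrist [array([264.6,  58.9]), array([298.2,  58.7])]
wrist [array([264.4,  55.2]), array([298.1,  55. ])]
```

View pics/wrist2.png

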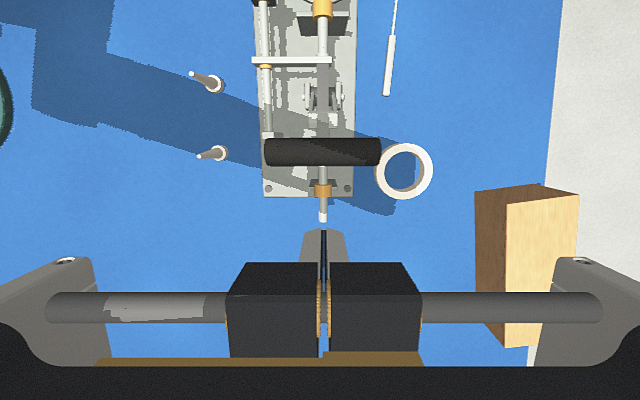

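View pics/top2z.png

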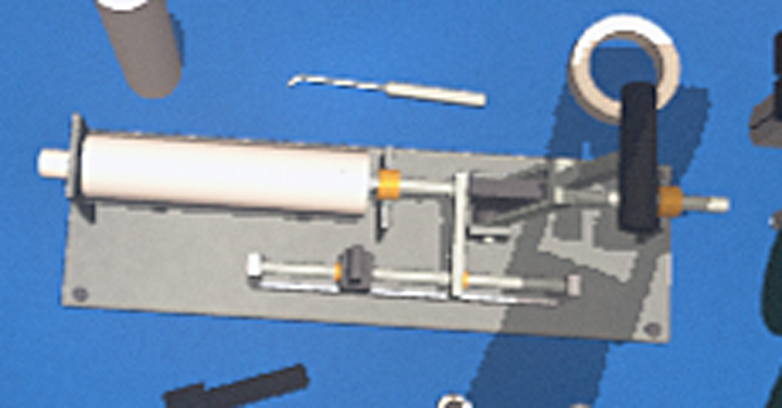

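View pics/scene2z.png

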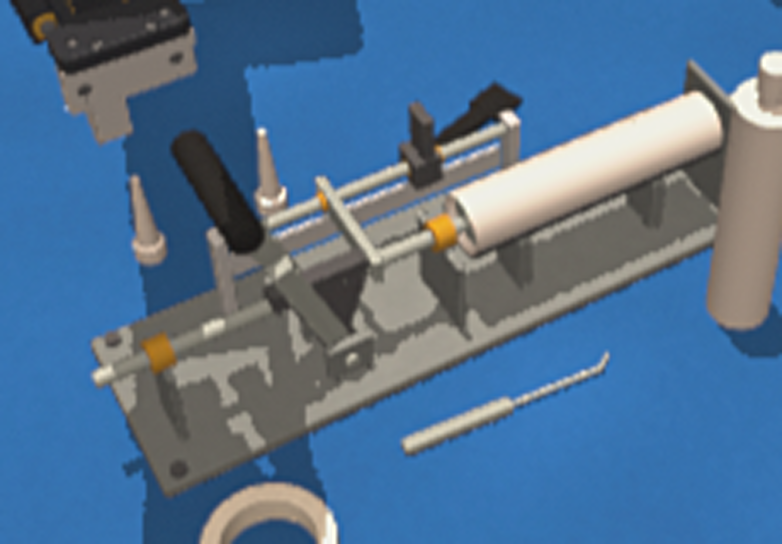

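Lug advanced about 18 mm (top px 372→365, wrist row ~57). The rider is untouched. Moving to the far side of the tab.

Request:
jog_arm(
  moves=[
    [0, 0, 0, -8, 44, 0, 0],
    [0, 0, 0, -8, 44, 0, 0],
    [0, 0, 0, -8, 44, 0, 0],
    [0, 0, 0, -8, 44, 0, 0],
    [0, 0, 0, -8, 44, 0, 0],
    [0, 0, 0, -8, 44, 0, 0],
    [0, 0, 0, 0, 0, -40, 0],
    [0, 0, 0, 0, 0, -40, 0],
    [0, 0, 0, 0, 0, 0, 0],
    [0, 0, 0, 0, 0, 0, 0],
  ],
)

```text
time: 10.85
tool_pos: [0.5298, 0.079, 0.3078]
ee_rot: [-3.142, 0.0, -0.091]
wrist_force: [0.9, 0.1, 0.2]
width: 0.0006
```

```bash
python3 - <<'E'
from h import *
o=get_obs();print(o["tool_pos"],o["ee_rot"],o["wrist_force"])
im=snapshot("wrist"); cv2.imwrite("pics/w3.png",im[:,:,::-1])
c=get_calibration("wrist"); print(-c["R"].T@c["t"])
P=np.array([.5879,-.0638,-.088]);a=P[2];d=o["tool_pos"][:2]-P[:2];print("disp",np.cos(a)*d[0]+np.sin(a)*d[1],-np.sin(a)*d[0]+np.cos(a)*d[1])
im=snapshot("scene"); cv2.imwrite("pics/scene3z.png",cv2.resize(im[100:320,170:400,::-1],None,fx=2.6,fy=2.6))
im=snapshot("top"); cv2.imwrite("pics/top3z.png",cv2.resize(im[130:250,230:460,::-1],None,fx=3.4,fy=3.4))
E
```

```text
[0.52984321 0.07900937 0.30777174] [-3.14157196e+00  4.13872780e-05 -9.12473945e-02] [0.93437433 0.06578485 0.22429374]
[0.53629652 0.1488607  0.3916405 ]
disp -0.07038314586149282 0.13715436301013828
```

View pics/w3.png

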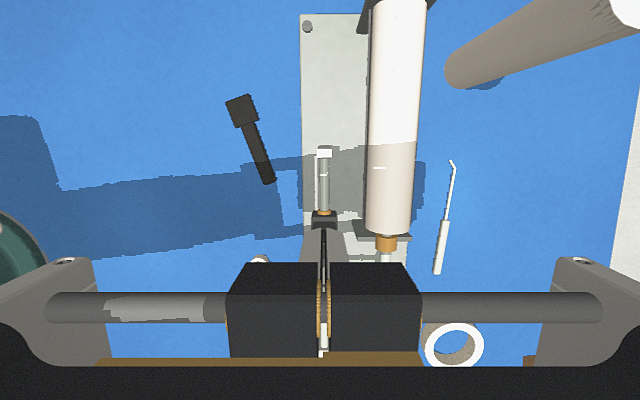

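View pics/scene3z.png

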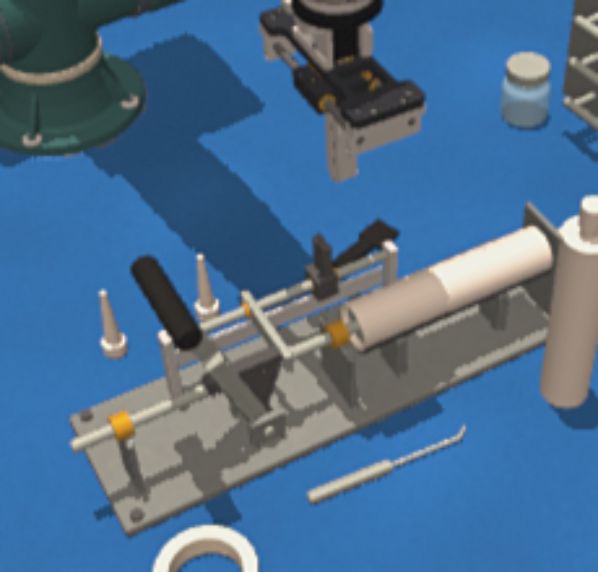

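```bash
python3 - <<'E'
from h import *
c=get_calibration("wrist")
P=np.array([.5879,-.0638,-.088])
for X in [[-.084,.121,.104],[-.056,.121,.104],[-.084,.125,.104],[-.07,.187,.0965]]: print(X,proj(c,D2W(P,np.array(X))).round(1))
a=cv2.imread('pics/w3.png')[130:260,260:400]; cv2.imwrite('pics/w3z.png',cv2.resize(a,None,fx=4.5,fy=4.5,interpolation=2))
E
```

```text
[-0.084, 0.121, 0.104] [309.6 217.4]
[-0.056, 0.121, 0.104] [335.9 217.3]
[-0.084, 0.125, 0.104] [309.5 213.8]
[-0.07, 0.187, 0.0965] [322.5 154.1]
```

View pics/w3z.png

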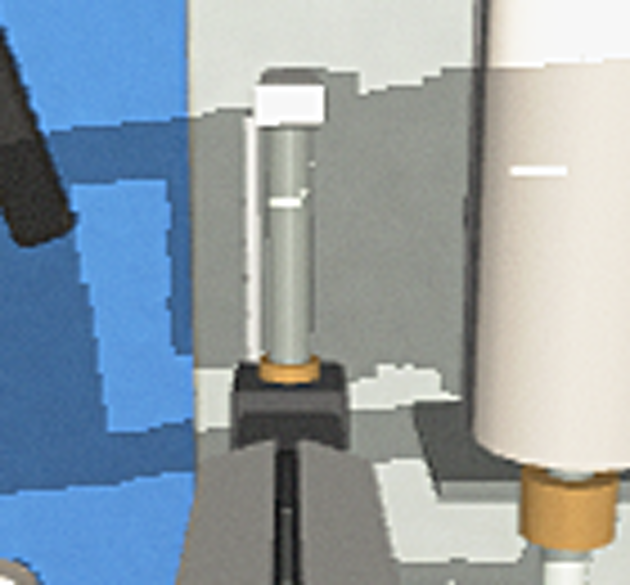

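Request:
jog_arm(
  moves=[
    [0, 0, 0, 1, 0, -35, 0],
    [0, 0, 0, 0, 0, -34, 0],
    [0, 0, 0, 0, 0, -29, 0],
    [0, 0, 0, 0, 0, 0, 0],
    [0, 0, 0, 0, 0, 0, 0],
  ],
)

```text
time: 11.62
tool_pos: [0.5317, 0.0791, 0.2116]
ee_rot: [-3.141, -0.004, -0.091]
wrist_force: [-0.1, 0.4, 0.4]
width: 0.0008
```

Request:
jog_arm(
  moves=[
    [0, 0, 0, -0.3, -4, 0, 0],
    [0, 0, 0, -0.3, -4, 0, 0],
    [0, 0, 0, -0.2, -2, 0, 0],
    [0, 0, 0, -0.2, -2, 0, 0],
  ],
)

```text
time: 12.12
tool_pos: [0.53, 0.0676, 0.2101]
ee_rot: [-3.14, -0.001, -0.091]
wrist_force: [0.1, 2.0, 3.0]
width: 0.0006
```

Request:
jog_arm(
  moves=[
    [0, 0, 0, -0.2, -2, 0, 0],
    [0, 0, 0, -0.2, -2, 0, 0],
  ],
)

```text
time: 12.38
tool_pos: [0.5295, 0.0634, 0.2098]
ee_rot: [-3.141, -0.001, -0.091]
wrist_force: [0.6, 2.4, 1.5]
width: 0.0003
```

Request:
jog_arm(
  moves=[
    [0, 0, 0, 0.3, -4, 0, 0],
    [0, 0, 0, 0.3, -4, 0, 0],
    [0, 0, 0, 0.3, -4, 0, 0],
    [0, 0, 0, 0.4, -4, 0, 0],
    [0, 0, 0, 0.4, -4, 0, 0],
    [0, 0, 0, 0.4, -4, 0, 0],
    [0, 0, 0, 0.4, -4, 0, 0],
    [0, 0, 0, 0.4, -4, 0, 0],
    [0, 0, 0, 0.4, -4, 0, 0],
    [0, 0, 0, 0, 0, 0, 0],
  ],
)

```text
time: 13.62
tool_pos: [0.5329, 0.0265, 0.2096]
ee_rot: [3.141, -0.001, -0.092]
wrist_force: [-0.6, 1.3, -0.5]
width: 0.0002
```

```bash
python3 - <<'E'
from h import *
o=get_obs();print(o["tool_pos"],o["ee_rot"],o["wrist_force"])
im=snapshot("scene"); cv2.imwrite("pics/scene4z.png",cv2.resize(im[150:290,190:340,::-1],None,fx=4.2,fy=4.2,interpolation=2))
im=snapshot("top"); cv2.imwrite("pics/top4z.png",cv2.resize(im[150:240,290:430,::-1],None,fx=5,fy=5,interpolation=2))
E
```

```text
[0.53285119 0.02650431 0.20956379] [ 3.14053825e+00 -1.08260044e-03 -9.15570631e-02] [-0.61223555  1.304026   -0.48916944]
```

View pics/scene4z.png

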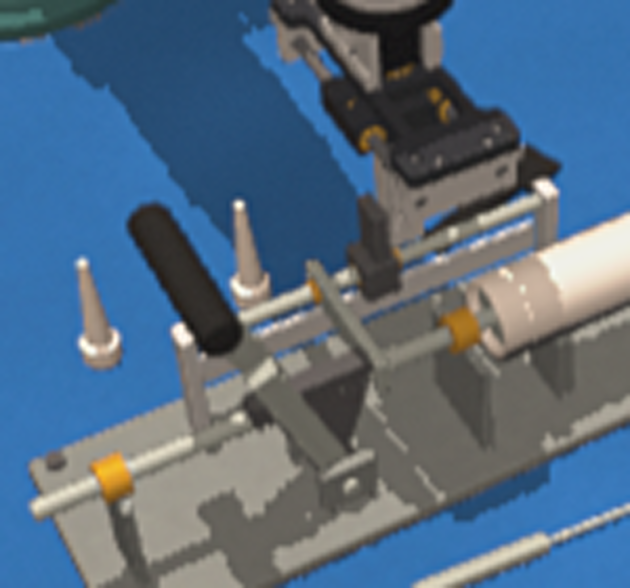

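View pics/top4z.png

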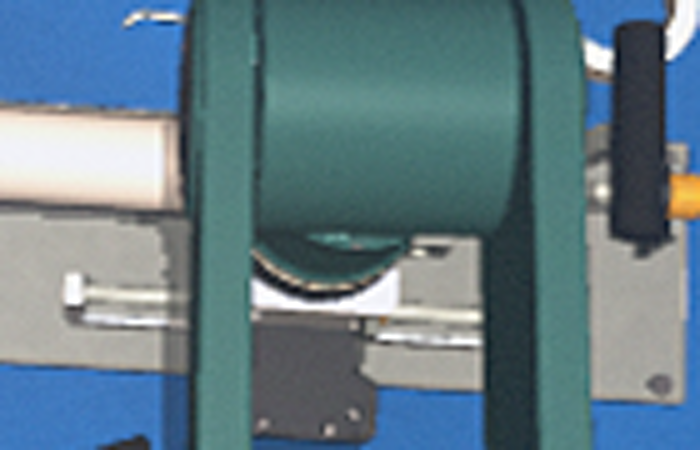

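Request:
jog_arm(
  moves=[
    [0, 0, 0, 0.3, -3, 0, 0],
    [0, 0, 0, 0.3, -3, 0, 0],
    [0, 0, 0, 0.2, -2, 0, 0],
    [0, 0, 0, 0.1, -1, 0, 0],
  ],
)

```text
time: 14.22
tool_pos: [0.5334, 0.0181, 0.2094]
ee_rot: [-3.141, 0.0, -0.091]
wrist_force: [-1.1, 3.2, 1.0]
width: 0.0005
```

Request:
jog_arm(
  moves=[
    [0, 0, 0, 0.1, -1, 0, 0],
    [0, 0, 0, 0.1, -1, 0, 0],
  ],
)

```text
time: 14.48
tool_pos: [0.5336, 0.0162, 0.2093]
ee_rot: [-3.142, 0.0, -0.091]
wrist_force: [-1.5, 2.8, 0.2]
width: 0.0007
```

Request:
jog_arm(
  moves=[
    [0, 0, 0, 0.1, -1, 0, 0],
  ],
)

```text
time: 14.6
tool_pos: [0.5337, 0.0152, 0.2093]
ee_rot: [3.142, 0.0, -0.091]
wrist_force: [-1.4, 2.6, -0.3]
width: 0.0003
```

Request:
jog_arm(
  moves=[
    [0, 0, 0, 0.1, -1, 0, 0],
  ],
)

```text
time: 14.72
tool_pos: [0.5338, 0.0142, 0.2093]
ee_rot: [-3.142, 0.0, -0.091]
wrist_force: [-2.6, 2.9, 1.3]
width: 0.0005
```

```bash
python3 - <<'E'
from h import *
im=snapshot("scene"); cv2.imwrite("pics/scene5z.png",cv2.resize(im[190:250,240:310,::-1],None,fx=9,fy=9,interpolation=2))
E
```

```text
(no output)
```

View pics/scene5z.png

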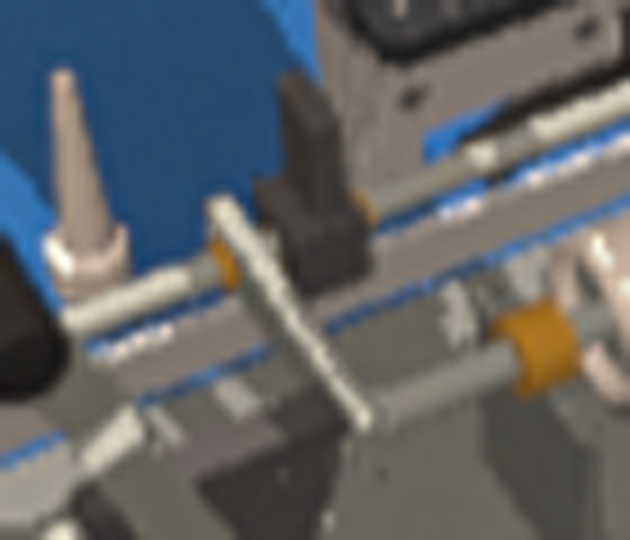

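The picture shows the rider (px ~(273,212)) within a few mm of the lug bar (px ~(266,215)). I'll continue in small steps.

Request:
jog_arm(
  moves=[
    [0, 0, 0, 0, -1, 0, 0],
  ],
)

```text
time: 14.9
tool_pos: [0.5338, 0.0132, 0.2093]
ee_rot: [-3.142, 0.0, -0.091]
wrist_force: [-1.4, 2.4, 0.1]
width: 0.0004
```

Request:
jog_arm(
  moves=[
    [0, 0, 0, 0, -0.7, 0, 0],
  ],
)

```text
time: 15.02
tool_pos: [0.5338, 0.0125, 0.2093]
ee_rot: [-3.142, 0.0, -0.091]
wrist_force: [-1.7, 2.3, -0.2]
width: 0.0003
```

Request:
jog_arm(
  moves=[
    [0, 0, 0, 0, -0.7, 0, 0],
  ],
)

```text
time: 15.15
tool_pos: [0.5338, 0.0118, 0.2093]
ee_rot: [3.142, 0.0, -0.091]
wrist_force: [-1.7, 1.8, -0.6]
width: 0.0006
```

Request:
jog_arm(
  moves=[
    [0, 0, 0, 0, -0.7, 0, 0],
  ],
)

```text
time: 15.28
tool_pos: [0.5338, 0.0111, 0.2093]
ee_rot: [3.142, 0.0, -0.091]
wrist_force: [-1.4, 2.3, -0.4]
width: 0.0002
```

Request:
jog_arm(
  moves=[
    [0, 0, 0, 0, -0.6, 0, 0],
  ],
)

```text
time: 15.4
tool_pos: [0.5338, 0.0105, 0.2093]
ee_rot: [-3.142, 0.0, -0.091]
wrist_force: [-1.2, 3.2, -0.3]
width: 0.0006
```

Request:
jog_arm(
  moves=[
    [0, 0, 0, 0, -0.6, 0, 0],
  ],
)

```text
time: 15.52
tool_pos: [0.5339, 0.0099, 0.2093]
ee_rot: [-3.142, -0.0, -0.091]
wrist_force: [-1.3, 3.1, -0.2]
width: 0.0003
```

Request:
jog_arm(
  moves=[
    [0, 0, 0, 0, -0.6, 0, 0],
  ],
)

```text
time: 15.65
tool_pos: [0.5338, 0.0093, 0.2093]
ee_rot: [3.142, 0.0, -0.091]
wrist_force: [-1.1, 2.4, -0.3]
width: 0.0006
```

Request:
jog_arm(
  moves=[
    [0, 0, 0, 0, -0.6, 0, 0],
  ],
)

```text
time: 15.78
tool_pos: [0.5339, 0.0087, 0.2094]
ee_rot: [3.142, -0.0, -0.091]
wrist_force: [-1.6, 2.6, -0.7]
width: 0.0005
```

Request:
jog_arm(
  moves=[
    [0, 0, 0, 0, -0.6, 0, 0],
  ],
)

```text
time: 15.9
tool_pos: [0.5338, 0.0081, 0.2094]
ee_rot: [-3.141, 0.0, -0.091]
wrist_force: [-1.0, 3.7, 0.3]
width: 0.0007
```

```bash
python3 - <<'E'
from h import *
im=snapshot("scene"); cv2.imwrite("pics/scene6z.png",cv2.resize(im[190:250,240:310,::-1],None,fx=9,fy=9,interpolation=2))
E
```

```text
(no output)
```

View pics/scene6z.png

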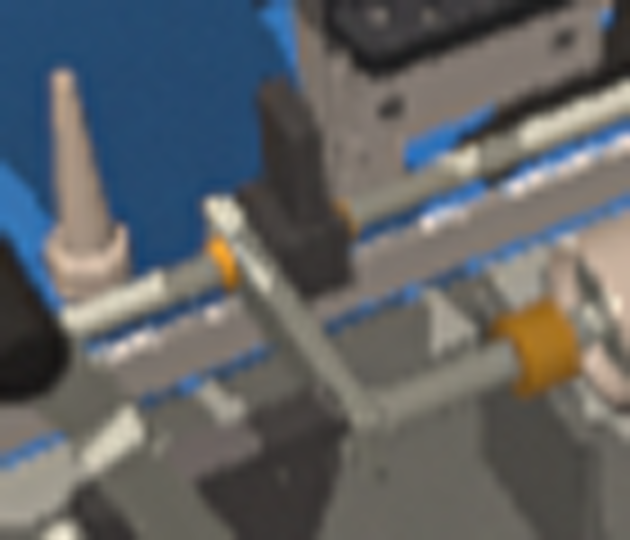

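Rider moved ~2 px closer and the lug end (zoom 370,415) is unmoved. Nearly touching; on in 0.5 mm steps.

Request:
jog_arm(
  moves=[
    [0, 0, 0, 0, -0.5, 0, 0],
  ],
)

```text
time: 16.08
tool_pos: [0.5338, 0.008, 0.2094]
ee_rot: [-3.141, 0.0, -0.091]
wrist_force: [-2.0, 4.1, -1.6]
width: 0.0006
```

Request:
jog_arm(
  moves=[
    [0, 0, 0, 0, -0.5, 0, 0],
  ],
)

```text
time: 16.2
tool_pos: [0.5338, 0.0077, 0.2094]
ee_rot: [-3.14, 0.0, -0.091]
wrist_force: [-1.0, 5.3, 0.5]
width: 0.0006
```

Request:
jog_arm(
  moves=[
    [0, 0, 0, 0, -0.5, 0, 0],
  ],
)

```text
time: 16.32
tool_pos: [0.5338, 0.0075, 0.2094]
ee_rot: [-3.139, 0.0, -0.091]
wrist_force: [-2.2, 6.4, -0.7]
width: 0.0007
```

Touching: force climbed from 2.5 to 6.4 N while motion stalled. I'll back off and check.

Request:
jog_arm(
  moves=[
    [0, 0, 0, 0, 1.5, 0, 0],
    [0, 0, 0, 0, 3, 0, 0],
    [0, 0, 0, -0.5, 8, 0, 0],
    [0, 0, 0, -1, 15, 0, 0],
    [0, 0, 0, 0, 0, 40, 0],
    [0, 0, 0, 0, 0, 50, 0],
    [0, 0, 0, 0, 0, 50, 0],
    [0, 0, 0, -30, 45, 0, 0],
    [0, 0, 0, -30, 45, 0, 0],
    [0, 0, 0, -30, 45, 0, 0],
    [0, 0, 0, -30, 45, 0, 0],
    [0, 0, 0, 0, 0, 0, 0],
  ],
)

```text
time: 17.82
tool_pos: [0.4103, 0.217, 0.35]
ee_rot: [-3.141, -0.001, -0.084]
wrist_force: [0.6, -1.2, 0.1]
width: 0.0002
```

```bash
python3 - <<'E'
from h import *
o=get_obs();print(o["tool_pos"],o["wrist_force"])
im=snapshot("scene"); cv2.imwrite("pics/scene7z.png",cv2.resize(im[190:250,240:310,::-1],None,fx=9,fy=9,interpolation=2))
im=snapshot("top"); cv2.imwrite("pics/top7z.png",cv2.resize(im[130:250,230:460,::-1],None,fx=3.4,fy=3.4,interpolation=2))
E
```

```text
[0.41026419 0.21701123 0.35003418] [ 0.64335117 -1.23414181  0.09515399]
```

View pics/scene7z.png

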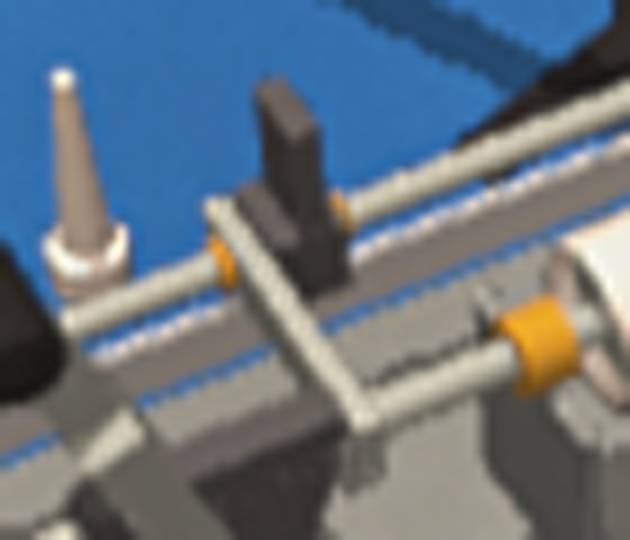

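View pics/top7z.png

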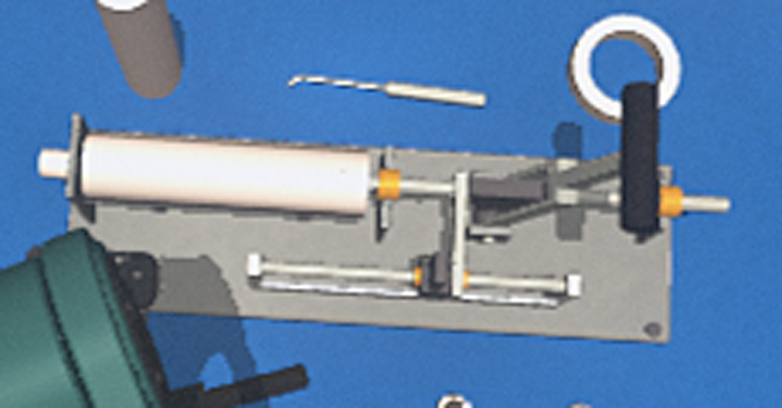

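The rider sits against the lug (top zoom x≈452), and the lug (x≈460) and lever match the picture taken after the push. Handing in.

```bash
python3 -c "
from bench import *
print(close_job())"
```

```text
the job is handed in; nothing more can be done
None
```

I pushed the lever forward by its T grip until the plunger met the piston, then slid the rider back to the lug. The job is handed in, finished about 18 s into the 67 s allowed.

- **Lever:** Resistance rose from about 8 N in free travel to about 14 N at the grip, under the 22 N limit. I stopped there and backed off. The ram had travelled roughly 18 mm, judging by the lug's movement in the pictures and the arc the grip followed.
- **Rider:** I pushed it by its tab in steps of about 0.5 mm at the end. It slid at about 2.5 N, then the force climbed to 6.4 N as motion stalled, well under the 18 N that would move the ram.
- **Last checks:** After the arm withdrew, the scene and top pictures showed the rider against the lug. The lug and lever were where the push had left them, and the bench items in that view looked unmoved. No check failed or disagreed, but those pictures resolve only about 1–2 mm, so the touch itself rests mainly on the force reading.

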